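# Hold a returned bayonet lamp seated in the lamp tester

## Robot

A 6-joint arm with a two-finger parallel gripper is mounted at the origin on a cart in front of the work surface, level with it; the furniture and walls round the work are solid. World frame = base frame: x ahead of the robot, y to its left, z up, the work surface at z = 0. Lengths are in m, angles in degrees, forces in N, time in s.
With the tool pointing down it reaches from about 0.275 to 0.825 m from the base axis. Payload 4.9 kg.
Tool frame: the origin (TCP) lies between the finger pads; the fingertips stand 14 mm ahead of it and the grasp point (between the pads) lies 5 mm behind it; z points along the fingers, y is the line along which they close (so a half turn about z gives the same grasp; the last joint's range is limited). The gripper opens to 85 mm and grips with 20 to 120 N. Pads are 22 mm wide; open, the fingers measure 114 mm over their backs; the gripper's body (76 mm by 85 mm) begins 54 mm behind the grasp point. The pads swing forward as they close: fully open they stand 13 mm farther back than shut.
Start: joints at [-7.689, 18.69, -11.035, 60.275, 0, 82.311], TCP at [0.55, 0, 0.245] pointing down, gripper open.
Joint ranges: [-152.03, 152.03], [-55.5, 102.48], [-74.3, 77.21], [-110.64, 120.58], [-84.22, 78.4], [-180, 180]. Speed limits (degrees/s): [147.25, 147.25, 180, 180, 180, 180].

## Interface

Orientations are given as a 3x3 rotation matrix whose columns are the frame's x, y, z axes.
In Python, from bench import sensors, eyes, ticket gives the robot as it stands.
- The arm moves only by the tool servo_tool, never from a script. Its argument "steps" is a list of rows, each a list of 4 numbers: the shift along the tool's x, y, z in m, then the turn about the tool's z in rad. A call has 1 to 5 rows; each row is the pose to reach, as a shift and turn from the pose commanded when the call began, along the tool's axes at that moment; what a row does not reach only later rows make up. A row lasts 1/10 s, in which the tool goes at most 50 mm and 8.59 degrees, less where a joint would pass 70% of its speed; a pose out of reach is approached as far as the arm can. A call with a gripper value outside its range is refused whole. "grip" is the finger opening in m, from 0 to 0.0854, set as the call begins (left out, the last holds). The fingers move at their own pace and stop on an object; "squeeze" is the grip in N (left out, the last holds). Time passes only in rows, so rows that repeat a pose let the fingers close. It gives the time, the measured TCP pose, the force, the opening and the grip force at its end, in the units of the state.
- sensors.state(): the state, without advancing time (a new reading comes with each control period).
- eyes.get_image(name): name is "scene" or "side" or "wrist"; returns a dict with "pixels" (400x640x3 uint8, red, green, blue), "fx", "fy", "cx", "cy" (pixels), "rvec" (rotation vector, rad) and "tvec" (3), from world to camera coordinates, as OpenCV has them. Camera axes: x right, y down, z forward; pixel columns grow to the right and rows downward; lengths in m; the calibration is good to about 2 mm. A picture is of the moment at which its call begins. There is no depth.
- ticket.job_done(): hands the job in; it is judged then, once.
The state is a dict: "clock": time; "joint_positions": joint angles; "qd": joint speeds; "tau": joint torques, N m; "eef_pos": TCP position; "tcp_rot": TCP orientation; "wrist_force": force on the tool from outside, world axes, zero at the start; "torque": the same for the moment, N m; "finger_gap": finger opening in m; "grasp_force": force on a finger pad.
Only numpy, scipy, OpenCV 4.12 (cv2) and the standard library are available. Lean on these libraries where they do the work, as an engineer would, in place of code of your own. Each camera call takes 0.05 s, during which the arm holds its last target. There are 200 camera calls.

## Task

A customer's returned lamp is to be tested: lift the flat, paddle-shaped lamp out of the wooden tray, put its two-pin cap into the keyed bayonet socket of the lamp tester, push it down gently against the spring contact and turn it a quarter turn clockwise, as far as it goes. The socket springs back and pushes the lamp out when let go, so finish while still holding the lamp there in the grip, pushed in, upright and fully turned. Leave the two round lamps standing in the tray.

Things in the scene. Friction and masses are not known exactly. Their poses are not given: they have to be found in the camera images.
- flat_lamp: the returned lamp, 130 g, cap down in one of the tray's holes: a flat white disc head (22 mm thick along y, 64 mm in diameter, centre 64 mm and top 98 mm above the origin, grey rim), a 42 mm collar whose underside (z = 22 mm) rests on the tray, and a 22 mm metal cap, z 0 to 22 mm. Origin: centre of the cap's lower end, z up through the lamp
- lamp_grip (a point): on the lamp's axis, 68 mm above its origin, same axes: where to grip, from above, across the 22 mm between the flat faces (fingers closing along y)
- lamp_pins (a point): on the lamp's axis, 8 mm above its origin, same axes: the middle of the two 3 mm steel pins that stick out of the cap along +x and -x, 31 mm over their ends. They lie in the plane of the flat head, so its edge shows their direction; a half turn about z makes no difference
- tester: lamp tester, a fixed grey box 132 x 212 mm (x, y), panel 50 mm above the table, meter window and rocker switch along its front (-x) edge, three sockets in a row behind. Origin: centre of its underside. The middle, tallest socket (45 mm black collar, 22 mm high, keyhole mouth, side pointer) is the bayonet one; the two low plain ones are not used
- socket_mouth (a point): centre of the bayonet socket's mouth, on its upper face, 72 mm above the table, tester's axes. A 24 mm bore with two keyways for the pins, 5.4 mm wide, along +x and -x, 34 mm over their ends. The lip is 5 mm thick; the pins turn under it only when the lamp's lower end is 15 mm or more below the mouth (17 is best, 17.5 the end stop)
- tester_slot (a point): same point, but turning with the barrel under the lip that takes the pins: its x axis lies along the barrel's pin slot, in line with the keyways while the barrel is at rest
- tester_turn (a joint): turn of the barrel and its steel side pointer, rad: 0 at rest (pointer towards the tester's front, -x), growing clockwise seen from above to a stop at 1.571, a quarter turn (pointer towards +y). A spring turns it back: 0.13 N m at rest, 0.23 N m at the stop. The pins have about 0.06 rad of play in its slot
- tester_contact (a joint): travel of the spring contact in the socket, m: 0 at rest (its top 6 mm below the mouth), 0.0115 at its end stop, about 0.0085 with the lamp's pins up against the lip's underside; it pushes the lamp up with 3 N at first, 8 N at the end stop
- lamp_tray: fixed wooden tray 100 x 290 x 32 mm (x, y, z), origin at the centre of its underside; three 35 mm holes through it on its y axis, 95 mm apart, a lamp standing in each. Which lamp stands where varies
- round_lamp_a: large globe lamp with a screw cap, 59 mm across, standing in the tray, top 98 mm above the table; to be left alone. Origin at the lower end of its cap
- round_lamp_b: small globe lamp with a screw cap, 46 mm across, standing in the tray, top 80 mm above the table; to be left alone. Origin at the lower end of its cap
There are look-alikes about, which are no part of the job. What is shaped like the flat_lamp but orange or purple is not meant.

How it is judged (in metres and radians):
On the way:
1. the lamp's cap is pushed into the socket, upright (value of joint tester_contact above 0.004 m and horizontal distance between flat_lamp and socket_mouth below 0.005 m and z of flat_lamp in the frame of socket_mouth below -0.009 m and angle between flat_lamp's own z axis and vertical below 0.15 rad), for 0.1 s.
At the end, for the whole second after the job is handed in: The fingers still hold the flat lamp (over 4 N), at rest, upright within 7 degrees, its cap within 4 mm of the bayonet socket's axis, 13 mm or more below the mouth, the contact pressed 7 mm or more, the barrel turned with it 1.40 rad or more; the round lamps within 15 mm of their start (value of joint tester_turn above 1.4 rad and value of joint tester_contact above 0.007 m and horizontal distance between flat_lamp and socket_mouth below 0.004 m and z of flat_lamp in the frame of socket_mouth below -0.013 m and angle between the x axis of flat_lamp and the x axis of tester_slot, either way round below 0.2 rad and angle between flat_lamp's own z axis and vertical below 0.12 rad and contact force between the fingers and flat_lamp above 4 N and linear speed of flat_lamp below 0.02 m/s and distance of each of round_lamp_a, round_lamp_b from where it was at the start of the episode below 0.015 m); the arm keeps its last pose, push and grip.
It fails at once if a round lamp is knocked over or taken out of the tray (angle between any of round_lamp_a, round_lamp_b's own z axis and vertical above 0.35 rad or distance of any of round_lamp_a, round_lamp_b from where it was at the start of the episode above 0.03 m).
It fails at once if the lamp is rammed against the tester (more than 90 N) (contact force between flat_lamp and tester above 90 N).
It also fails if it takes over 42 s, if anything falls off the work surface, if the arm or the gripper's body presses on something with over 40 N, if the wrist force passes 120 N, or if a joint passes its speed limit or range.

## Working session

There is one attempt and no reset: what is moved stays moved. The work goes in short steps, Python scripts to look and compute and a tool call to move; the robot and the scene stay as the last step left them, time stands still between calls to the robot, and variables do not carry over. Pictures are saved under pics/ and viewed, at most 10 in all, crops included, and the job is handed in when it is done.

Besides the shell and the picture viewer there is one more tool, called after "Call:" as name(argument=value, ...), one argument or row to a line, values as JSON. servo_tool: Moves the arm, as the interface text tells. Its arguments: {"type":"object","properties":{"steps":{"type":"array"},"grip":{"type":"number"},"squeeze":{"type":"number"}},"required":["steps"]}

```bash
mkdir -p pics; cat > h.py <<'E'
import numpy as np,cv2
from bench import sensors,eyes,ticket
def cam(n):
    d=eyes.get_image(n); return d
def RT(d): return cv2.Rodrigues(np.array(d["rvec"],float))[0],np.array(d["tvec"],float).ravel()
def onz(d,u,v,z):
    R,t=RT(d); r=R.T@np.array([(u-d["cx"])/d["fx"],(v-d["cy"])/d["fy"],1]); c=-R.T@t
    return c+r*(z-c[2])/r[2]
def proj(d,p):
    R,t=RT(d); q=R@np.array(p,float)+t; return np.array([d["fx"]*q[0]/q[2]+d["cx"],d["fy"]*q[1]/q[2]+d["cy"]])
def save(d,f,crop=None,s=1):
    im=d["pixels"][:,:,::-1]
    if crop: a,b,c,e=crop; im=im[b:e,a:c]
    cv2.imwrite("pics/"+f,cv2.resize(im,None,fx=s,fy=s,interpolation=cv2.INTER_CUBIC))
E
python3 - <<'E'
from h import *
import pickle
D={n:cam(n) for n in("scene","side","wrist")}
pickle.dump(D,open("d0.pkl","wb"))
for n in D:
    R,t=RT(D[n]); print(n,-R.T@t,R[2],D[n]["fx"])
a=D["scene"]["pixels"];save(D["scene"],"s0.png",None,1.25)
b=np.hstack([D["side"]["pixels"],D["wrist"]["pixels"]])
save(D["side"],"side0.png",None,1.25);save(D["wrist"],"w0.png",None,1.25)
print(sensors.state())
E
```

```text
scene [0.05537767 0.74382065 0.82606257] [ 0.3746095 -0.6026772 -0.7045906] 448.63212293013487
side [ 0.1098558  -0.46637448  0.6345599 ] [ 0.37310817  0.67292056 -0.63872389] 378.54460815800684
wrist [0.54917178 0.07612231 0.37270461] [-0.00164213 -0.30166772 -0.95341171] 276.09612199169237
{'clock': 0.15, 'joint_positions': array([-7.69079452e+00,  1.87235322e+01, -1.10765001e+01,  6.02738140e+01,
        6.95014090e-04,  8.23080062e+01]), 'qd': array([-0.05861169, -0.1608696 ,  0.20524019, -0.01597968,  0.0038909 ,
        0.02911904]), 'tau': array([ 1.04211274e-03, -4.43704247e+01,  2.62664723e+01,  1.04285317e-02,
       -1.23322516e-04, -3.51401161e-05]), 'eef_pos': array([5.49603341e-01, 5.22349608e-05, 2.44686703e-01]), 'tcp_rot': array([[-2.08052826e-05,  9.99999186e-01, -1.27564405e-03],
       [ 9.99999983e-01,  2.10406627e-05,  1.84505538e-04],
       [ 1.84532229e-04, -1.27564019e-03, -9.99999169e-01]]), 'wrist_force': array([-0.29891578,  0.27340869,  0.8792986 ]), 'torque': array([-0.00801992, -0.03676768, -0.0195282 ]), 'grasp_force': 0.0, 'finger_gap': 0.08554105858093558}
```

View pics/s0.png

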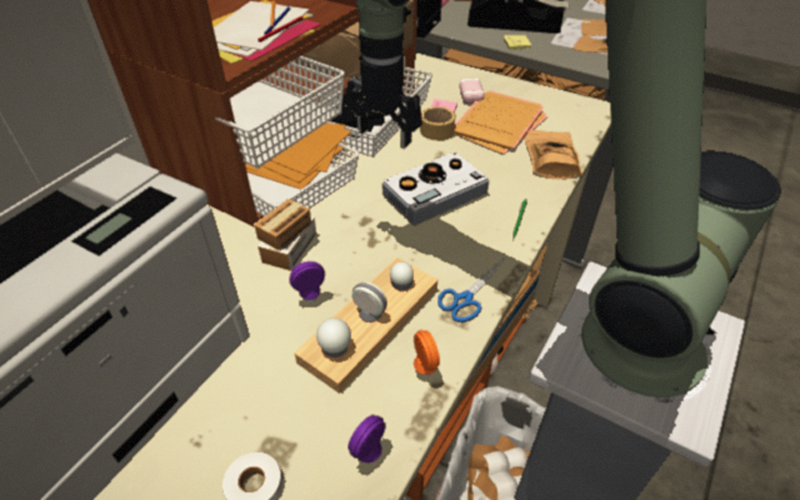

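View pics/side0.png

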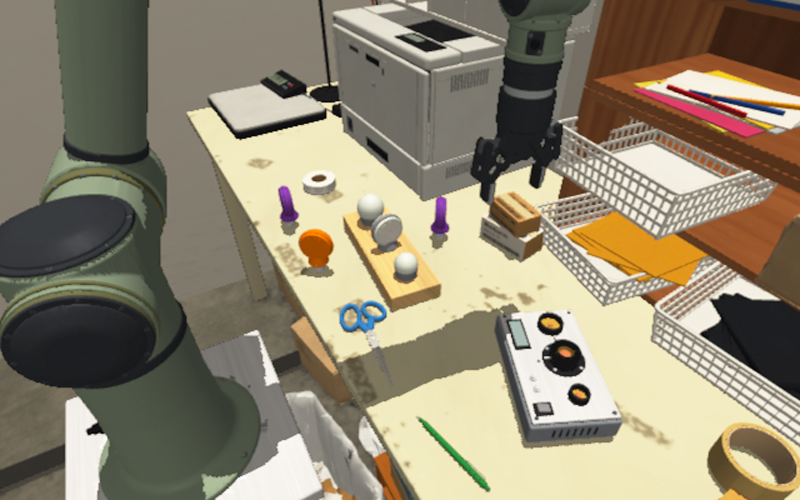

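View pics/w0.png

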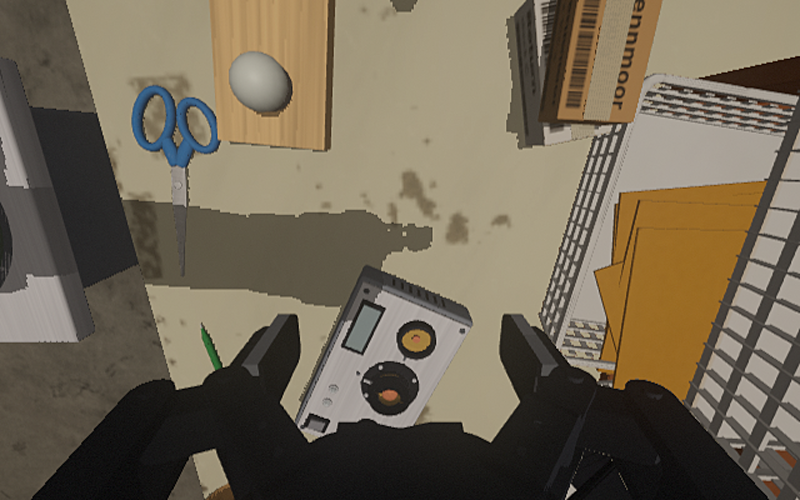

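Scene: the white flat lamp stands mid-tray at (370,300), the small globe at (402,275), the large globe at (333,336) and the tester at (435,185) (shown at 1.25x). Side: lamp (387,230), bayonet socket (564,357). Wrist: bayonet socket (389,386), panel corners (365,267) and (470,320).

```bash
python3 - <<'E'
from h import *
import pickle
D=pickle.load(open("d0.pkl","rb"))
f=lambda n,u,v,z:print(n,u,v,z,onz(D[n],u/1.25,v/1.25,z).round(4))
f("scene",370,300,.074);f("side",387,230,.074)
print("globes");f("scene",333,336,.068);f("side",370,208,.068);f("scene",402,275,.057);f("side",405,265,.057)
print("tray");[f("scene",u,v,.032) for u,v in((398,260),(438,282),(296,353),(338,379))];[f("side",u,v,.032) for u,v in((345,213),(393,297),(439,284))]
print("socket");f("scene",432,170,.072);f("side",564,357,.072);f("wrist",389,386,.072)
f("wrist",415,340,.054);f("side",551,324,.054);f("side",579,394,.054);f("scene",408,184,.054);f("scene",455,163,.054)
print("panel");[f("side",u,v,.05) for u,v in((498,312),(565,309),(620,427),(528,436))];[f("scene",u,v,.05) for u,v in((384,186),(414,209),(487,180),(449,152))]
[f("wrist",u,v,.05) for u,v in ((368,268),(470,320))]
E
```

```text
scene 370 300 0.074 [0.4374 0.2232 0.074 ]
side 387 230 0.074 [0.4391 0.2161 0.074 ]
globes
scene 333 336 0.068 [0.4489 0.3174 0.068 ]
side 370 208 0.068 [0.4468 0.3114 0.068 ]
scene 402 275 0.057 [0.4294 0.1286 0.057 ]
side 405 265 0.057 [0.4284 0.1226 0.057 ]
tray
scene 398 260 0.032 [0.4698 0.078  0.032 ]
scene 438 282 0.032 [0.3734 0.0878 0.032 ]
scene 296 353 0.032 [0.4997 0.3595 0.032 ]
scene 338 379 0.032 [0.4083 0.3633 0.032 ]
side 345 213 0.032 [0.4108 0.3702 0.032 ]
side 393 297 0.032 [0.3807 0.0812 0.032 ]
side 439 284 0.032 [0.4713 0.0697 0.032 ]
socket
scene 432 170 0.072 [ 0.5343 -0.1705  0.072 ]
side 564 357 0.072 [ 0.525  -0.1903  0.072 ]
wrist 389 386 0.072 [ 0.5378 -0.1662  0.072 ]
wrist 415 340 0.054 [ 0.565  -0.1227  0.054 ]
side 551 324 0.054 [ 0.5673 -0.1206  0.054 ]
side 579 394 0.054 [ 0.5106 -0.241   0.054 ]
scene 408 184 0.054 [ 0.5656 -0.1183  0.054 ]
scene 455 163 0.054 [ 0.5136 -0.2447  0.054 ]
panel
side 498 312 0.05 [ 0.5109 -0.0539  0.05  ]
side 565 309 0.05 [ 0.6147 -0.104   0.05  ]
side 620 427 0.05 [ 0.524  -0.3044  0.05  ]
side 528 436 0.05 [ 0.4075 -0.2541  0.05  ]
scene 384 186 0.05 [ 0.6101 -0.0881  0.05  ]
scene 414 209 0.05 [ 0.5123 -0.0552  0.05  ]
scene 487 180 0.05 [ 0.4238 -0.2301  0.05  ]
scene 449 152 0.05 [ 0.5492 -0.2821  0.05  ]
wrist 368 268 0.05 [ 0.5173 -0.0434  0.05  ]
wrist 470 320 0.05 [ 0.6224 -0.1012  0.05  ]
```

Call:
servo_tool(
  steps=[
    [0.035, -0.03, 0, 0],
    [0.07, -0.06, 0, 0],
    [0.105, -0.09, 0, 0],
    [0.13, -0.11, 0, 0],
    [0.13, -0.11, 0, 0],
  ],
)

```text
clock: 0.65
eef_pos: [0.437, 0.1323, 0.2451]
tcp_rot: [[-0.005, 1.0, -0.002], [1.0, 0.005, 0.001], [0.001, -0.002, -1.0]]
wrist_force: [0.3, -0.6, 0.0]
finger_gap: 0.0855
grasp_force: 0.0
```

```bash
python3 - <<'E'
from h import *
import pickle
d=cam("wrist");pickle.dump(d,open("w1.pkl","wb"));save(d,"w1.png",None,1.25)
s=sensors.state();print(s["clock"],s["eef_pos"])
print(proj(d,(.438,.22,.108))*1.25,proj(d,(.438,.22,.032))*1.25)
E
```

```text
0.7 [0.43876286 0.13111848 0.24533009]
[402.65464878 125.33574395] [402.12247926 129.17332582]
```

View pics/w1.png

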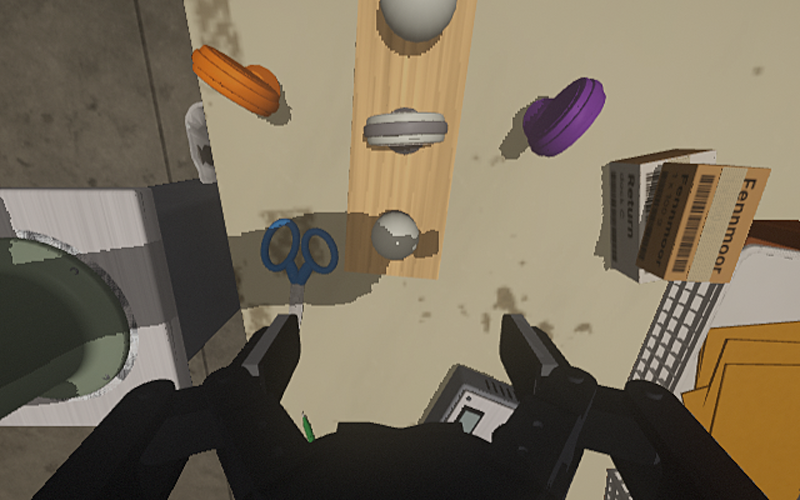

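The flat lamp is seen nearly edge-on, its rim running from (364,132) to (447,127), centred at (405,130). The small globe is at (395,235), the large globe at (418,5), and orange and purple decoys lie to the sides.

```bash
python3 - <<'E'
from h import *
import pickle
d=pickle.load(open("w1.pkl","rb"))
im=d["pixels"].astype(int)
R=im[80:128,285:365]  # around lamp
sat=R.max(2)-R.min(2); m=((sat<28)&(R.max(2)>95)).astype(np.uint8)
n,l,st,c=cv2.connectedComponentsWithStats(m); k=1+st[1:,4].argmax(); print(st[k],c[k]+[285,80])
ys,xs=np.where(l==k)
# column-wise mid
cols=[(x+285,80+ys[xs==x].mean(),(xs==x).sum()) for x in sorted(set(xs))]
cols=np.array(cols); print(cols[::6])
for u,v in((291.5,105.5),(357.5,101.5),(324.5,103.7)): print(onz(d,u,v,.074))
for u,v in((324.5,103.7),): print(onz(d,u,v,.105))
E
```

```text
[   8    8   63   29 1482] [324.70985155 102.41767881]
[[293.          98.           3.        ]
 [299.         104.04761905  21.        ]
 [305.         104.          25.        ]
 [311.         103.54166667  24.        ]
 [317.         102.2962963   27.        ]
 [323.         102.5         28.        ]
 [329.         101.5         28.        ]
 [335.         102.5         26.        ]
 [341.         101.5         24.        ]
 [347.         101.30434783  23.        ]
 [353.         101.8         20.        ]]
[0.40686309 0.21631322 0.074     ]
[0.47430898 0.2205005  0.074     ]
[0.44066626 0.21821876 0.074     ]
[0.44022006 0.21718565 0.105     ]
```

Call:
servo_tool(
  steps=[
    [0.02, 0, 0, -0.14],
    [0.04, 0, 0, -0.28],
    [0.06, 0, 0, -0.42],
    [0.075, 0, 0, -0.56],
    [0.085, 0, 0, -0.7],
  ],
  grip=0.05,
)

```text
clock: 1.2
eef_pos: [0.4411, 0.2152, 0.2451]
tcp_rot: [[-0.648, 0.761, 0.0], [0.761, 0.648, -0.0], [-0.0, 0.0, -1.0]]
wrist_force: [0.8, -0.7, 2.1]
finger_gap: 0.05
grasp_force: 0.0
```

Call:
servo_tool(
  steps=[
    [0, 0, 0, -0.14],
    [0, 0, 0, -0.28],
    [0, 0, 0.02, -0.42],
    [0, 0, 0.03, -0.56],
    [0, 0, 0.04, -0.7],
  ],
)

```text
clock: 1.7
eef_pos: [0.4409, 0.2142, 0.2045]
tcp_rot: [[-0.986, 0.166, -0.0], [0.166, 0.986, -0.0], [0.0, -0.0, -1.0]]
wrist_force: [0.1, 0.6, 0.1]
finger_gap: 0.0502
grasp_force: 0.0
```

Call:
servo_tool(
  steps=[
    [0, 0, 0, -0.14],
    [0, 0, 0, -0.23],
    [0, 0, 0, -0.23],
  ],
)

```text
clock: 2.0
eef_pos: [0.4409, 0.2143, 0.205]
tcp_rot: [[-0.998, -0.058, -0.0], [-0.058, 0.998, -0.0], [0.0, -0.0, -1.0]]
wrist_force: [0.1, -0.6, 0.8]
finger_gap: 0.0501
grasp_force: 0.0
```

```bash
python3 - <<'E'
from h import *
s=sensors.state();print(s["clock"],s["eef_pos"],s["tcp_rot"],s["joint_positions"],s["wrist_force"])
w=cam("wrist");si=cam("side")
a=w["pixels"][:,:,::-1];b=cv2.resize(si["pixels"][110:270,240:410,::-1],(425,400),interpolation=cv2.INTER_CUBIC)
cv2.imwrite("pics/g1.png",cv2.resize(np.hstack([a,b]),(800,300)))
E
```

```text
2.0 [0.44091573 0.2142857  0.2049501 ] [[-9.98342873e-01 -5.75455685e-02 -1.24361392e-04]
 [-5.75455250e-02  9.98342829e-01 -3.28862264e-04]
 [ 1.43079870e-04 -3.21160855e-04 -9.99999938e-01]] [ 1.72946273e+01  1.43162560e+01 -2.33879381e+01  5.23082107e+01
 -1.58722574e-02  1.39956895e+01] [ 0.11567865 -0.6390607   0.81814925]
```

View pics/g1.png

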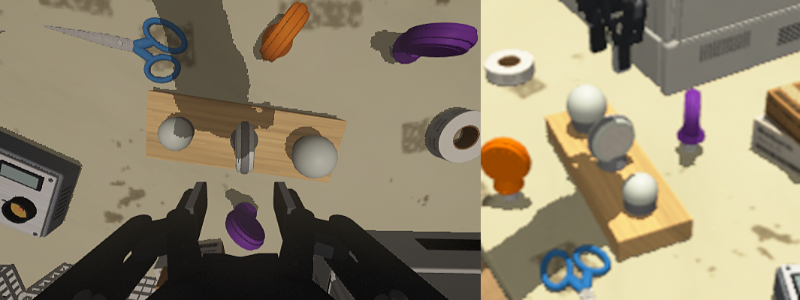

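The lamp (244,147) sits midway between the fingers, clear of both globes. I'll shift 4 mm along tool y and descend.

Call:
servo_tool(
  steps=[
    [0, 0.0035, 0.03, 0],
    [0, 0.0035, 0.06, 0],
    [0, 0.0035, 0.09, 0],
    [0, 0.0035, 0.115, 0],
    [0, 0.0035, 0.132, 0],
  ],
)

```text
clock: 2.6
eef_pos: [0.4393, 0.218, 0.0716]
tcp_rot: [[-0.998, -0.057, -0.002], [-0.057, 0.998, -0.001], [0.002, -0.001, -1.0]]
wrist_force: [0.9, 0.4, -0.9]
finger_gap: 0.05
grasp_force: 0.0
```

Call:
servo_tool(
  steps=[
    [0, 0, 0, 0],
    [0, 0, 0, 0],
    [0, 0, 0, 0],
    [0, 0, 0, 0],
  ],
  grip=0.0,
  squeeze=50,
)

```text
clock: 3.0
eef_pos: [0.4406, 0.2187, 0.0743]
tcp_rot: [[-0.998, -0.059, 0.002], [-0.059, 0.998, 0.0], [-0.002, 0.0, -1.0]]
wrist_force: [0.3, 0.3, -1.2]
finger_gap: 0.0218
grasp_force: 52.6
```

Call:
servo_tool(
  steps=[
    [0, 0, -0.02, 0],
    [0, 0, -0.05, 0],
    [0, 0, -0.09, 0],
    [0, 0, -0.12, 0],
    [0, 0, -0.135, 0],
  ],
  squeeze=80,
)

```text
clock: 3.5
eef_pos: [0.4413, 0.2191, 0.2121]
tcp_rot: [[-0.998, -0.059, 0.005], [-0.059, 0.998, 0.002], [-0.005, 0.001, -1.0]]
wrist_force: [0.2, 0.7, -2.1]
finger_gap: 0.0214
grasp_force: 81.0
```

```bash
python3 - <<'E'
from h import *
s=sensors.state();p=s["eef_pos"];R=s["tcp_rot"];print(p,s["wrist_force"],s["finger_gap"],s["grasp_force"])
for t in((.538,-.10),(.538,-.178)): print(R.T@(np.array([*t,p[2]])-p))
E
```

```text
[0.4413497  0.21906013 0.21211295] [ 0.2152883   0.69636929 -2.07865321] 0.021400868817512082 80.96659898757935
[-7.76232803e-02 -3.24214854e-01 -3.11513533e-05]
[-7.30134392e-02 -4.02078396e-01 -1.66025105e-04]
```

Call:
servo_tool(
  steps=[
    [-0.012, -0.045, 0, 0.1],
    [-0.024, -0.09, 0, 0.2],
    [-0.038, -0.135, 0, 0.3],
    [-0.05, -0.18, 0, 0.4],
    [-0.062, -0.22, 0, 0.51],
  ],
)

```text
clock: 4.0
eef_pos: [0.5153, 0.0004, 0.2093]
tcp_rot: [[-0.898, 0.44, 0.002], [0.44, 0.898, -0.0], [-0.002, 0.0, -1.0]]
wrist_force: [0.5, 1.5, -1.1]
finger_gap: 0.0212
grasp_force: 81.2
```

```bash
python3 - <<'E'
from h import *
s=sensors.state();p=s["eef_pos"];R=s["tcp_rot"];print(p,R)
for t in((.59,-.205),): print(R.T@(np.array([*t,p[2]])-p))
E
```

```text
[5.15329775e-01 4.25177360e-04 2.09268070e-01] [[-8.97834879e-01  4.40328931e-01  1.72096558e-03]
 [ 4.40328975e-01  8.97836429e-01 -3.73520368e-04]
 [-1.70961742e-03  4.22431397e-04 -9.99998449e-01]]
[-0.15749619 -0.15155875  0.00020524]
```

Call:
servo_tool(
  steps=[
    [-0.034, -0.032, 0, 0],
    [-0.068, -0.065, 0, 0],
    [-0.102, -0.098, 0, 0],
    [-0.135, -0.13, 0, 0],
    [-0.157, -0.152, 0, 0],
  ],
)

```text
clock: 4.5
eef_pos: [0.5907, -0.206, 0.209]
tcp_rot: [[-0.899, 0.438, 0.002], [0.438, 0.899, -0.001], [-0.002, -0.001, -1.0]]
wrist_force: [0.2, 0.3, -0.8]
finger_gap: 0.0212
grasp_force: 81.2
```

Call:
servo_tool(
  steps=[
    [0, 0, 0, 0],
    [0, 0, 0, 0],
    [0, 0, 0, 0],
  ],
)

```text
clock: 4.8
eef_pos: [0.5893, -0.2016, 0.2085]
tcp_rot: [[-0.9, 0.435, -0.0], [0.435, 0.9, 0.001], [0.001, 0.0, -1.0]]
wrist_force: [-0.8, 1.0, -1.2]
finger_gap: 0.0209
grasp_force: 81.2
```

```bash
python3 - <<'E'
from h import *
import pickle
D={n:cam(n) for n in("scene","side","wrist")}
pickle.dump(D,open("d2.pkl","wb"))
s=sensors.state();p=s["eef_pos"];R=s["tcp_rot"];print(p,R,s["joint_positions"])
save(D["wrist"],"w2.png",None,1.25)
for n in D: print(n,proj(D[n],(.538,-.178,.072)))
E
```

```text
[ 0.58964673 -0.20133559  0.20865345] [[-9.00774504e-01  4.34287103e-01  6.98035504e-05]
 [ 4.34287109e-01  9.00774497e-01  1.10275079e-04]
 [-1.49862132e-05  1.29647762e-04 -9.99999991e-01]] [-2.56398722e+01  2.78241501e+01 -2.55083667e+00  5.96241416e+01
  7.42675863e-03  1.00067995e-01]
scene [345.76663447 134.25184639]
side [451.75104554 278.32041605]
wrist [319.41550286 136.94468661]
```

View pics/w2.png

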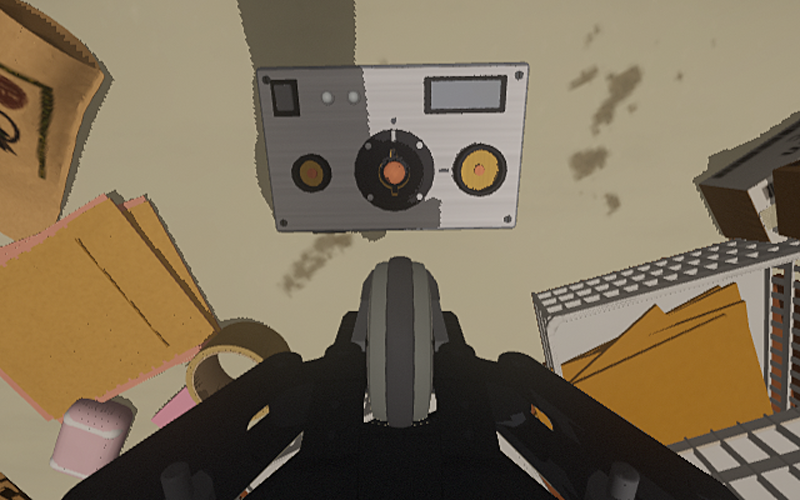

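The bayonet socket collar is centred near (394.5,170), with keyways at (393,138) and (395,193). Panel corners are at (258,66), (528,65), (518,229) and (277,231). The held lamp's rim is vertical at column 400.

```bash
python3 - <<'E'
from h import *
import pickle
D=pickle.load(open("d2.pkl","rb"));d=D["wrist"]
s=sensors.state();p=s["eef_pos"];R=s["tcp_rot"]
im=d["pixels"];g=im.max(2)
m=(g<70).astype(np.uint8);m[:95]=0;m[175:]=0;m[:,:275]=0;m[:,355:]=0
n,l,st,c=cv2.connectedComponentsWithStats(m);k=1+st[1:,4].argmax()
cn=max(cv2.findContours((l==k).astype(np.uint8),0,1)[0],key=len)
e=cv2.fitEllipse(cv2.convexHull(cn));print(e,st[k])
P=onz(d,*e[0],.072);print("mouth",P,"tool",R.T@(P-p))
q=[onz(d,u/1.25,v/1.25,.05) for u,v in((258,66),(528,65),(518,229),(277,231))]
for a,b in((0,1),(3,2),(3,0),(2,1)):
    v=q[b]-q[a];w=R.T@v;print(np.hypot(*v[:2]),np.degrees(np.arctan2(v[1],v[0])),w)
print("centre",sum(q)/4)
cy,cx=136,315
a=cv2.resize(im[88:188,265:375,::-1],None,fx=5,fy=5,interpolation=cv2.INTER_CUBIC)
S=D["side"];sc=D["scene"]
o=R@np.array([0,0,0.063])+p;print("lamp origin pred",o)
for n in("side","scene"): print(n,proj(D[n],o),proj(D[n],o+[0,0,.064]),proj(D[n],o+[0,0,.098]))
x,y=map(int,proj(S,o+[0,0,.03]));x2,y2=map(int,proj(sc,o+[0,0,.03]))
b=cv2.resize(S["pixels"][y-40:y+40,x-40:x+40,::-1],(250,250));b2=cv2.resize(sc["pixels"][y2-40:y2+40,x2-40:x2+40,::-1],(250,250))
cv2.imwrite("pics/z2.png",np.hstack([a,np.vstack([b,b2])]));print(x,y,x2,y2)
E
```

```text
((314.93902587890625, 135.7548828125), (63.76691818237305, 65.23627471923828), 178.57559204101562) [ 283  103   64   66 2821]
mouth [ 0.53520327 -0.1813016   0.072     ] tool [ 0.05774383 -0.0056157   0.13665186]
0.20110553450817673 64.45325423883591 [6.78102174e-04 2.01104390e-01 2.60625721e-05]
0.2059364769269677 64.7947236288058 [1.92169796e-03 2.05927509e-01 2.66692419e-05]
0.1266133117305928 154.58480278605836 [ 1.26611278e-01 -7.17619130e-04 -1.99046134e-06]
0.1254900615270445 156.79065208662036 [ 1.25367682e-01 -5.54073839e-03 -2.59713117e-06]
centre [ 0.52558746 -0.17564442  0.05      ]
lamp origin pred [ 0.58965113 -0.20132865  0.14565345]
side [491.67611398 249.2798691 ] [502.29149422 222.52266367] [508.51241281 206.84217059]
scene [334.84880835 102.536563  ] [335.46443173  81.82930176] [335.81061758  70.1849086 ]
496 237 335 93
```

View pics/z2.png

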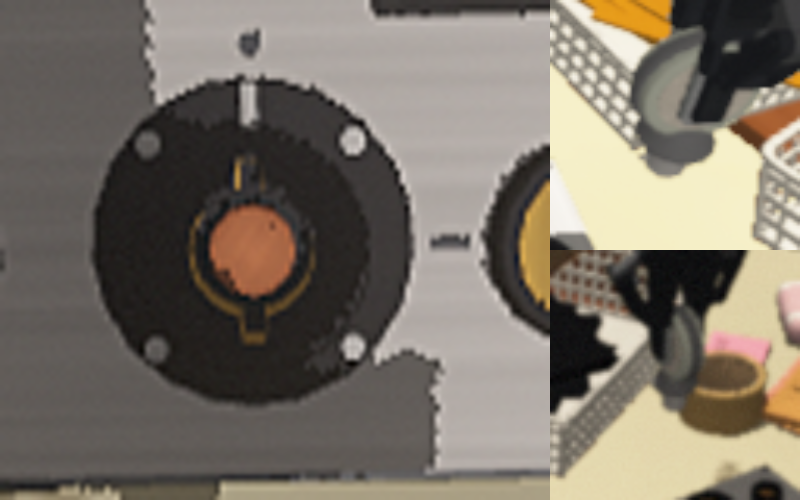

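The zoom shows that the 62 mm circle I fitted is a flange on the panel. The real bore is the brass ring centred at (315.1,137.7) px, with keyways above and below leaning about 1 to 3° left. The side views show the lamp hanging upright in the grip. I'll refine the bore position and check the lamp's offset in the grip.

```bash
python3 - <<'E'
from h import *
import pickle
D=pickle.load(open("d2.pkl","rb"));d=D["wrist"]
s=sensors.state();p=s["eef_pos"];R=s["tcp_rot"]
im=d["pixels"].astype(int)
# brass / orange pixels
c=im[100:170,280:350];br=(c[...,0]-c[...,2]>35)
ys,xs=np.where(br);k=np.hypot(xs+280-315,ys+100-137.7)<22
ys,xs=ys[k]+100,xs[k]+280
print("brass bbox",xs.min(),xs.max(),ys.min(),ys.max())
for y in range(ys.min(),ys.max()+1): print(y,xs[ys==y].min(),xs[ys==y].max(),end="; ")
print()
for z,u,v in((.072,315.1,137.7),(.05,314.94,135.75),(.052,314.94,135.75)):
    P=onz(d,u,v,z);print(z,P,R.T@(P-p))
# lamp silhouette
pts=[]
th=np.linspace(0,2*np.pi,361)
for yy in(-.011,.011):
    Q=np.array([proj(d,R@np.array([.032*np.cos(a),yy,-.001-.032*np.sin(a)])+p) for a in th])
    print("pred",yy,Q[:,1].min(),Q[Q[:,1].argmin()],Q[:,1].max())
Q=np.array([proj(d,R@np.array([.032*np.cos(a),0,-.001-.032*np.sin(a)])+p) for a in th]);print(Q[Q[:,1].argmin()])
print([tuple(im[r,320]) for r in range(198,216)])
E
```

```text
brass bbox 303 327 120 156
120 312 312; 121 312 312; 122 312 312; 123 312 312; 124 312 312; 125 312 312; Traceback (most recent call last):
  File "<stdin>", line 11, in <module>
    return umr_minimum(a, axis, None, out, keepdims, initial, where)
ValueError: zero-size array to reduction operation minimum which has no identity
```

```bash
python3 - <<'E'
from h import *
import pickle
D=pickle.load(open("d2.pkl","rb"));d=D["wrist"]
s=sensors.state();p=s["eef_pos"];R=s["tcp_rot"]
im=d["pixels"].astype(int)
for z,u,v in((.072,315,138),(.05,314.94,135.75),(.052,314.94,135.75)):
    P=onz(d,u,v,z);print(z,P,R.T@(P-p))
th=np.linspace(0,2*np.pi,361)
for yy in(-.011,0,.011):
    Q=np.array([proj(d,R@np.array([.032*np.cos(a),yy,-.001-.032*np.sin(a)])+p) for a in th])
    print("pred",yy,Q[Q[:,1].argmin()],Q[Q[:,1].argmax()])
Q=[proj(d,R@np.array([.003+.032*np.cos(a),0,-.001-.032*np.sin(a)])+p)[1] for a in th];print("3mm",min(Q))
for a in ((202,206),(206,210)):print([int(im[r,320].max()) for r in range(*a)])
E
python3 - <<'E'
from h import *
import pickle
d=pickle.load(open("d2.pkl","rb"))["wrist"];im=d["pixels"].astype(int)
for r in (225,250,275,300,320): print(r,[int(x) for x in im[r,280:362].max(1)])
E
```

```text
0.072 [ 0.53707448 -0.18215088  0.072     ] [ 0.05568947 -0.00556807  0.13665189]
0.05 [ 0.53646962 -0.18235079  0.05      ] [ 0.05614781 -0.00601368  0.15865183]
0.052 [ 0.53635417 -0.18225516  0.052     ] [ 0.05629331 -0.00597741  0.15665183]
pred -0.011 [300.64191757 207.34446032] [298.27160529 336.72131718]
pred 0 [321.5537245 207.3642295] [321.61625271 336.76121771]
pred 0.011 [342.47069554 207.38400357] [344.96733588 336.80112925]
3mm 201.9128570126344
[169, 175, 158, 62]
[49, 54, 56, 58]
225 [170, 169, 169, 169, 169, 170, 169, 169, 170, 174, 173, 77, 53, 60, 60, 61, 59, 71, 90, 94, 93, 91, 92, 92, 91, 91, 92, 94, 96, 80, 54, 61, 63, 62, 64, 64, 63, 62, 63, 63, 63, 62, 64, 63, 62, 62, 64, 63, 63, 56, 70, 93, 90, 93, 92, 91, 91, 90, 91, 89, 91, 90, 76, 62, 62, 64, 62, 57, 45, 164, 176, 170, 170, 169, 169, 170, 169, 169, 169, 169, 170, 170]
250 [38, 35, 36, 37, 35, 31, 63, 70, 68, 68, 67, 66, 68, 64, 91, 71, 82, 101, 100, 99, 101, 100, 102, 102, 101, 100, 100, 105, 75, 49, 67, 65, 65, 67, 65, 67, 65, 65, 63, 64, 64, 66, 65, 67, 67, 66, 65, 64, 64, 64, 47, 74, 101, 100, 100, 99, 9
[... 451 characters left out ...]
 37, 36]
300 [29, 26, 29, 24, 26, 25, 26, 27, 30, 27, 28, 23, 22, 45, 85, 71, 99, 100, 99, 98, 100, 100, 100, 100, 100, 101, 101, 107, 58, 51, 62, 61, 62, 63, 62, 65, 62, 64, 63, 65, 64, 64, 62, 62, 63, 63, 63, 62, 63, 61, 47, 52, 107, 104, 101, 101, 102, 101, 100, 100, 101, 100, 100, 96, 71, 98, 50, 25, 25, 27, 26, 28, 26, 27, 28, 27, 26, 25, 28, 29, 28, 33]
320 [20, 25, 20, 22, 23, 26, 22, 22, 23, 22, 12, 81, 76, 69, 65, 141, 75, 92, 93, 92, 92, 94, 94, 95, 95, 94, 96, 99, 70, 43, 60, 59, 57, 61, 57, 58, 58, 59, 59, 59, 59, 59, 59, 59, 60, 59, 57, 60, 59, 59, 38, 84, 99, 98, 96, 95, 97, 94, 95, 96, 95, 95, 95, 62, 150, 179, 174, 179, 198, 46, 14, 23, 23, 24, 21, 22, 22, 21, 23, 21, 25, 25]
```

Call:
servo_tool(
  steps=[
    [0.02, -0.002, 0, -0.015],
    [0.04, -0.004, 0.01, -0.015],
    [0.054, -0.005, 0.03, -0.015],
    [0.054, -0.005, 0.05, -0.015],
    [0.054, -0.005, 0.055, -0.015],
  ],
)

```text
clock: 5.45
eef_pos: [0.5374, -0.182, 0.1518]
tcp_rot: [[-0.907, 0.421, -0.003], [0.421, 0.907, 0.001], [0.003, 0.0, -1.0]]
wrist_force: [0.3, 0.7, -2.2]
finger_gap: 0.0208
grasp_force: 81.2
```

Call:
servo_tool(
  steps=[
    [0, 0, 0, 0],
    [0, 0, 0, 0],
    [0, 0, 0, 0],
  ],
)

```text
clock: 5.75
eef_pos: [0.54, -0.1839, 0.1544]
tcp_rot: [[-0.907, 0.422, 0.002], [0.422, 0.907, -0.001], [-0.002, -0.0, -1.0]]
wrist_force: [-0.5, -0.6, -1.4]
finger_gap: 0.021
grasp_force: 81.2
```

```bash
python3 - <<'E'
from h import *
import pickle
D2=pickle.load(open("d2.pkl","rb"));p0=np.array([0.58964673,-0.20133559,0.20865345]);R0=np.array([[-.900774504,.434287103,0],[.434287109,.900774497,0],[0,0,-1]])
s=sensors.state();p=s["eef_pos"];R=s["tcp_rot"];print(p,R0.T@(p-p0),np.degrees(np.arctan2(R[1,0],R[0,0])),R[:,2],s["wrist_force"])
d=D2["wrist"]
print("collar rim pred",min(proj(d,R0@np.array([.021*np.cos(a),.021*np.sin(a),z])+p0)[1] for a in np.linspace(0,6.28,90) for z in(.041,.031)))
D={n:cam(n) for n in("scene","side","wrist")};pickle.dump(D,open("d3.pkl","wb"))
o=p+np.array([0,0,-.063])
cr=[]
for n,w in(("scene",50),("side",60)):
    x,y=map(int,proj(D[n],o)); print(n,x,y)
    cr.append(cv2.resize(D[n]["pixels"][y-w:y+w,x-w:x+w,::-1],(400,400),interpolation=cv2.INTER_CUBIC))
cv2.imwrite("pics/i3.png",np.hstack(cr))
E
```

```text
[ 0.53998738 -0.18392279  0.15436392] [ 0.05229403 -0.00588141  0.05428953] 155.04608602218056 [ 1.78422089e-03 -8.46318776e-04 -9.99998050e-01] [-0.49240495 -0.60978487 -1.42324606]
collar rim pred 205.19072405087636
scene 346 127
side 457 273
```

View pics/i3.png

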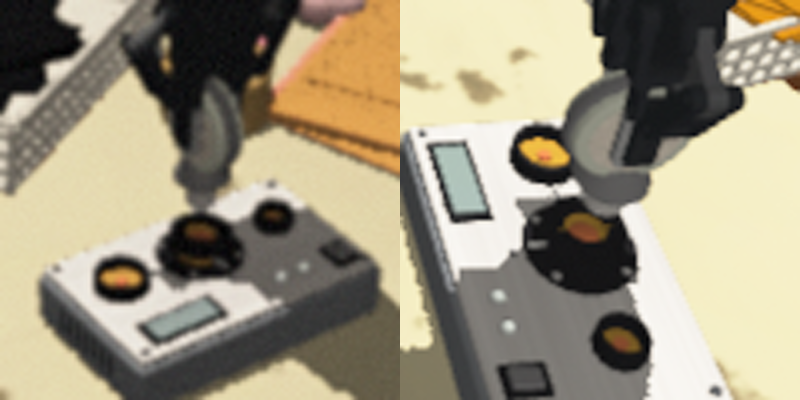

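Both views show the cap hanging upright just above the bayonet mouth. I'll average the noisy pose readings.

```bash
python3 - <<'E'
from h import *
import pickle
d2=pickle.load(open("d2.pkl","rb"))["wrist"]
P=[];C=[];L=[]
for i in range(10):
    d=cam("wrist");s=sensors.state();P.append(s["eef_pos"]);R,t=RT(d);C.append(-R.T@t)
P=np.array(P);C=np.array(C);print("tcp",P.mean(0),P.std(0),"cam",C.mean(0),C.std(0))
T=s["tcp_rot"]
R2,t2=RT(d2);c2=-R2.T@t2;R,t=RT(d)
off=R@(P.mean(0)-C.mean(0))  # tcp in camera frame (mean)
print("d2 tcp from cam",c2+R2.T@off, "tool axes in cam",R@T)
A=R@T; p2=c2+R2.T@off
M=onz(d2,315,138,.072);print("mouth",M,"now rel tool",T.T@(M-P.mean(0)))
# predicted collar & silhouettes in cam frame
K=lambda q:(d["fx"]*q[0]/q[2]+d["cx"],d["fy"]*q[1]/q[2]+d["cy"])
th=np.linspace(0,6.283,181)
pc=np.array([K(off+A@np.array([.021*np.cos(a),.021*np.sin(a),.041])) for a in th]);print("collar low",pc.min(0),pc.max(0))
ph=np.array([K(off+A@np.array([.032*np.cos(a),0,-.001-.032*np.sin(a)])) for a in th]);print("head",ph.min(0))
im=d2["pixels"].astype(int)
for r in range(203,232,3):
    g=im[r,270:370].max(1);i=np.where(g<120)[0];print(r,i.min()+270,i.max()+270,len(i))
E
```

```text
tcp [ 0.53909967 -0.18370458  0.15340753] [1.28929892e-04 5.65141179e-05 1.71404777e-04] cam [ 0.469052   -0.15196425  0.28156053] [1.31933977e-04 5.38412100e-05 1.89209534e-04]
d2 tcp from cam [ 0.58953309 -0.20129241  0.20859966] tool axes in cam [[ 3.83501618e-04  9.99998193e-01  1.86181958e-03]
 [-9.53756724e-01  9.25391298e-04 -3.00578200e-01]
 [-3.00579380e-01 -1.66045072e-03  9.53755356e-01]]
mouth [ 0.53707448 -0.18215088  0.072     ] now rel tool [0.0024837  0.0005536  0.08140778]
collar low [289.73990106 204.97768144] [352.64882156 262.70261011]
head [321.21614341 207.11775213]Traceback (most recent call last):
  File "<stdin>", line 21, in <module>
    return umr_minimum(a, axis, None, out, keepdims, initial, where)
ValueError: zero-size array to reduction operation minimum which has no identity
```

Call:
servo_tool(
  steps=[
    [0.0023, 0.0014, 0.004, 0],
    [0.0023, 0.0014, 0.01, 0],
    [0.0023, 0.0014, 0.014, 0],
    [0.0023, 0.0014, 0.014, 0],
    [0.0023, 0.0014, 0.014, 0],
  ],
)

```text
clock: 6.9
eef_pos: [0.5374, -0.1813, 0.139]
tcp_rot: [[-0.907, 0.422, -0.0], [0.422, 0.907, 0.0], [0.001, 0.0, -1.0]]
wrist_force: [-0.3, 0.0, -1.6]
finger_gap: 0.0209
grasp_force: 81.2
```

Call:
servo_tool(
  steps=[
    [0, 0, 0.001, 0],
    [0, 0, 0.002, 0],
    [0, 0, 0.003, 0],
    [0, 0, 0.004, 0],
    [0, 0, 0.005, 0],
  ],
)

```text
clock: 7.4
eef_pos: [0.5375, -0.1814, 0.1342]
tcp_rot: [[-0.907, 0.422, -0.0], [0.422, 0.907, -0.0], [0.0, -0.0, -1.0]]
wrist_force: [-0.3, -0.1, -1.5]
finger_gap: 0.0213
grasp_force: 81.2
```

Call:
servo_tool(
  steps=[
    [0, 0, 0.001, 0],
    [0, 0, 0.002, 0],
    [0, 0, 0.003, 0],
  ],
)

```text
clock: 7.7
eef_pos: [0.5375, -0.1814, 0.1312]
tcp_rot: [[-0.907, 0.422, 0.0], [0.422, 0.907, -0.0], [-0.0, -0.0, -1.0]]
wrist_force: [0.6, 0.1, -0.7]
finger_gap: 0.021
grasp_force: 81.2
```

Call:
servo_tool(
  steps=[
    [0, 0, 0.001, 0],
    [0, 0, 0.002, 0],
    [0, 0, 0.003, 0],
  ],
)

```text
clock: 8.0
eef_pos: [0.5376, -0.1814, 0.1285]
tcp_rot: [[-0.907, 0.422, 0.0], [0.422, 0.907, -0.0], [-0.0, -0.0, -1.0]]
wrist_force: [-0.8, 0.4, 2.3]
finger_gap: 0.0212
grasp_force: 81.3
```

Call:
servo_tool(
  steps=[
    [0, 0, 0.001, 0],
    [0, 0, 0.002, 0],
  ],
)

```text
clock: 8.2
eef_pos: [0.5376, -0.1814, 0.1265]
tcp_rot: [[-0.907, 0.422, 0.0], [0.422, 0.907, -0.0], [-0.0, -0.0, -1.0]]
wrist_force: [-0.6, 1.2, 2.5]
finger_gap: 0.0209
grasp_force: 81.3
```

Call:
servo_tool(
  steps=[
    [0, 0, 0.001, 0],
    [0, 0, 0.002, 0],
  ],
)

```text
clock: 8.4
eef_pos: [0.5376, -0.1814, 0.1244]
tcp_rot: [[-0.907, 0.422, 0.0], [0.422, 0.907, -0.0], [-0.0, -0.0, -1.0]]
wrist_force: [-1.5, 0.3, 3.0]
finger_gap: 0.021
grasp_force: 81.4
```

Call:
servo_tool(
  steps=[
    [0, 0, 0.001, 0],
    [0, 0, 0.002, 0],
    [0, 0, 0.003, 0],
    [0, 0, 0.004, 0],
  ],
)

```text
clock: 8.8
eef_pos: [0.5376, -0.1814, 0.1204]
tcp_rot: [[-0.907, 0.422, 0.0], [0.422, 0.907, -0.0], [-0.0, 0.0, -1.0]]
wrist_force: [-1.4, 0.7, 5.0]
finger_gap: 0.0207
grasp_force: 81.6
```

Call:
servo_tool(
  steps=[
    [0, 0, 0.0007, 0],
    [0, 0, 0.0014, 0],
    [0, 0, 0.0014, 0],
  ],
)

```text
clock: 9.1
eef_pos: [0.5376, -0.1814, 0.119]
tcp_rot: [[-0.907, 0.422, 0.0], [0.422, 0.907, -0.0], [-0.0, -0.0, -1.0]]
wrist_force: [-1.2, 1.5, 6.5]
finger_gap: 0.021
grasp_force: 81.7
```

Call:
servo_tool(
  steps=[
    [0, 0, 0.0003, 0.08],
    [0, 0, 0.0003, 0.16],
    [0, 0, 0.0003, 0.24],
    [0, 0, 0.0003, 0.32],
    [0, 0, 0.0003, 0.4],
  ],
  squeeze=100,
)

```text
clock: 9.6
eef_pos: [0.5378, -0.1813, 0.1189]
tcp_rot: [[-0.669, 0.744, 0.001], [0.744, 0.669, 0.0], [-0.0, 0.001, -1.0]]
wrist_force: [-1.2, 0.6, 6.0]
finger_gap: 0.0207
grasp_force: 98.2
```

```bash
python3 - <<'E'
from h import *
s=sensors.state();print(s["eef_pos"],s["wrist_force"],s["torque"],s["joint_positions"])
E
```

```text
[ 0.5378348  -0.18128434  0.11890047] [-1.24588802  0.64218126  5.98011679] [0.2895801  0.3447264  0.17912362] [-2.60916920e+01  2.69790848e+01 -1.83988924e+01  4.45861150e+01
  2.66415349e-02  2.19506415e+01]
```

Call:
servo_tool(
  steps=[
    [0, 0, 0, 0.08],
    [0, 0, 0, 0.17],
    [0, 0, 0, 0.26],
    [0, 0, 0, 0.35],
    [0, 0, 0, 0.44],
  ],
)

```text
clock: 10.1
eef_pos: [0.538, -0.1812, 0.1189]
tcp_rot: [[-0.288, 0.958, 0.001], [0.958, 0.288, 0.0], [-0.0, 0.001, -1.0]]
wrist_force: [-0.7, 2.0, 5.8]
finger_gap: 0.0213
grasp_force: 98.1
```

Call:
servo_tool(
  steps=[
    [0, 0, 0, 0.09],
    [0, 0, 0, 0.18],
    [0, 0, 0, 0.27],
    [0, 0, 0, 0.36],
    [0, 0, 0, 0.44],
  ],
)

```text
clock: 10.6
eef_pos: [0.5381, -0.1812, 0.1189]
tcp_rot: [[0.147, 0.989, 0.001], [0.989, -0.147, 0.0], [0.001, 0.001, -1.0]]
wrist_force: [-0.5, 1.3, 4.7]
finger_gap: 0.0208
grasp_force: 98.1
```

Call:
servo_tool(
  steps=[
    [0, 0, 0, 0.08],
    [0, 0, 0, 0.16],
    [0, 0, 0, 0.22],
    [0, 0, 0, 0.25],
    [0, 0, 0, 0.25],
  ],
)

```text
clock: 11.1
eef_pos: [0.5382, -0.1812, 0.1189]
tcp_rot: [[0.384, 0.923, 0.001], [0.923, -0.384, 0.0], [0.001, 0.001, -1.0]]
wrist_force: [-0.2, 0.8, 5.8]
finger_gap: 0.0212
grasp_force: 98.1
```

```bash
python3 - <<'E'
from h import *
s=sensors.state();R=s["tcp_rot"];print(s["eef_pos"],s["wrist_force"],s["torque"],np.degrees(np.arctan2(R[1,0],R[0,0])))
E
```

```text
[ 0.53818186 -0.18120745  0.11894199] [-0.19746477  0.83634786  5.82587366] [0.32458548 0.12849332 0.24348839] 67.38987398530303
```

Call:
servo_tool(
  steps=[
    [0, 0, 0, 0.02],
    [0, 0, 0, 0.04],
    [0, 0, 0, 0.06],
    [0, 0, 0, 0.06],
  ],
)

```text
clock: 11.5
eef_pos: [0.5382, -0.1812, 0.1189]
tcp_rot: [[0.439, 0.899, 0.001], [0.899, -0.439, 0.0], [0.001, 0.001, -1.0]]
wrist_force: [0.2, 1.8, 5.9]
finger_gap: 0.0211
grasp_force: 98.1
```

```bash
python3 - <<'E'
from h import *
s=sensors.state();R=s["tcp_rot"];print(s["clock"],s["eef_pos"],s["wrist_force"],s["torque"],np.degrees(np.arctan2(R[1,0],R[0,0])))
cr=[]
for n,w in(("scene",50),("side",60)):
    d=cam(n);x,y=map(int,proj(d,(.538,-.181,.08)))
    cr.append(cv2.resize(d["pixels"][y-w:y+w,x-w:x+w,::-1],(400,400),interpolation=cv2.INTER_CUBIC))
cv2.imwrite("pics/f.png",np.hstack(cr))
E
```

```text
11.5 [ 0.53820694 -0.18120188  0.1189405 ] [0.20614956 1.78676978 5.87007472] [0.39209966 0.08988329 0.19254622] 63.966877952932
```

View pics/f.png

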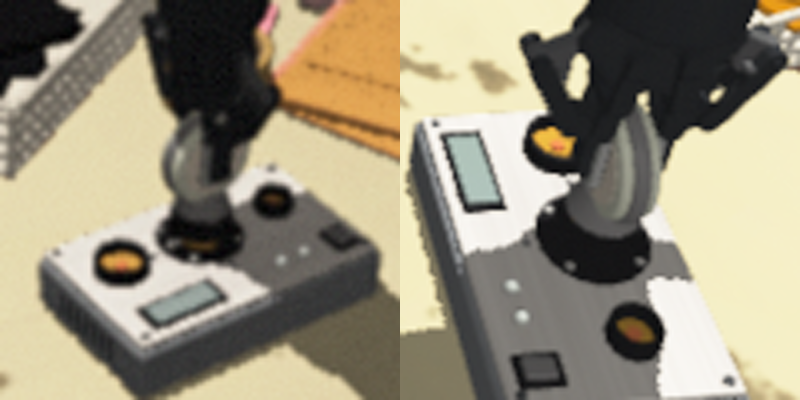

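The lamp sits in the socket, upright, head turned square to its former direction, and the front pointer mark is gone. I'll turn slightly more to feel for the stop.

Call:
servo_tool(
  steps=[
    [0, 0, 0, 0.02],
    [0, 0, 0, 0.04],
    [0, 0, 0, 0.05],
    [0, 0, 0, 0.05],
  ],
)

```text
clock: 12.0
eef_pos: [0.5382, -0.1812, 0.1189]
tcp_rot: [[0.483, 0.876, 0.002], [0.876, -0.483, 0.0], [0.001, 0.001, -1.0]]
wrist_force: [-0.4, 1.1, 6.4]
finger_gap: 0.0207
grasp_force: 98.1
```

```bash
python3 - <<'E'
from h import *
T=[]
for i in range(8):
    d=cam("wrist");s=sensors.state();T.append([*s["torque"],*s["wrist_force"]])
R=s["tcp_rot"];print(s["clock"],s["eef_pos"],np.mean(T,0),np.degrees(np.arctan2(R[1,0],R[0,0])))
E
```

```text
12.4 [ 0.53822729 -0.1812045   0.11895597] [ 0.3451332   0.10263443  0.22593705 -0.27291838  1.73904874  5.77591032] 61.119742931666394
```

```bash
python3 - <<'E'
from h import *
d=cam("wrist");save(d,"w9.png",(180,60,500,300),2.2)
im=d["pixels"].astype(int)
E
```

```text
(no output)
```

View pics/w9.png

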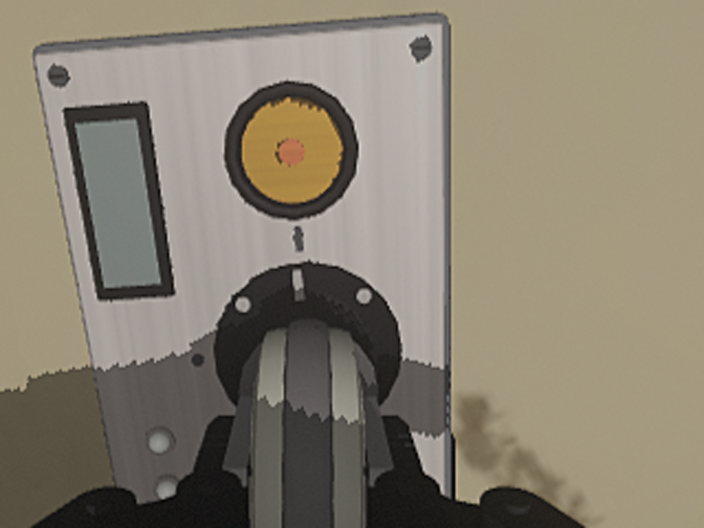

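The pointer (298,285) lines up with the end mark (298,238) on the +y side, and the lamp is still aligned in the grip, so the barrel is fully turned.

```bash
python3 -c "
from h import *
print(ticket.job_done())"
```

```text
the job is handed in; nothing more can be done
None
```

I handed the job in with the flat lamp held upright in the bayonet socket, pushed in and turned to the quarter-turn mark; the round lamps were not touched, and no verdict was returned.

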